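Pin back the belt tensioner of a vial sampler and shut its vial cover

ROBOT

A 6-joint arm with a two-finger parallel gripper is mounted at the origin on the work surface. World frame = base frame: x ahead of the robot, y to its left, z up, the work surface at z = 0. Lengths are in m, angles in rad, forces in N, time in s.
With the tool pointing down it reaches from about 0.225 to 0.875 m from the base axis. Payload 3.4 kg.
Tool frame: the origin (TCP) lies at the very end of the fingers, on their centre line; the grasp point (between the pads) lies 19 mm behind it; z points along the fingers, y is the line along which they close (so a half turn about z gives the same grasp; the last joint's range is limited). The gripper opens to 85 mm and grips with 20 to 120 N. Pads are 22 mm wide; open, the fingers measure 114 mm over their backs; the gripper's body (76 mm by 85 mm) begins 54 mm behind the grasp point. The pads swing forward as they close: fully open they stand 13 mm farther back than shut.
Start: joints at [1.062, 0.276, 1.505, -0, 1.361, -0.121], TCP at [0.217, 0.532, 0.231] pointing down, gripper open.
Joint ranges: [-2.89, 2.89], [-0.75, 2.08], [0.22, 2.7], [-1.18, 4.32], [0.11, 2.71], [-2.7, 2.7]. Speed limits (rad/s): [2.57, 2.57, 3.14, 3.14, 3.14, 3.14].

INTERFACE

Orientations are given as [roll, pitch, yaw] about the fixed x, y, z axes, in that order (R = Rz(yaw) Ry(pitch) Rx(roll)).
In Python, from workcell import ctrl, grab_frame gives the robot as it stands. Calls block until the motion is done:
- ctrl.move_to(position, orientation): joint-space move of the TCP to a pose.
- ctrl.move_straight(position, rot=None, velocity=0.15): straight line of the TCP; rot=None keeps the orientation; velocity is the mean speed in m/s.
- ctrl.move_joints(angles): joint-space move.
- ctrl.command_gripper(opening, effort=None): finger opening in m; effort is the grip in N (None keeps the last); returns when the fingers have stopped.
- ctrl.wait(seconds).
- ctrl.solve_ik(position, orientation): joint angles nearest the present ones, or None.
- ctrl.read_state(): the state.
- grab_frame(name): name is "scene" or "top" or "wrist"; returns a dict with "img" (480x640x3 uint8, red, green, blue), "vfov" (degrees; the focal length in pixels is half the picture's height over the tangent of half this angle, whatever the lens; pixels are square), "cx", "cy" (the principal point, pixels), "origin" and "rotation" of the camera in the world; the wrist camera has in their place "T_tool_cam" (4x4, takes a point from camera to tool coordinates, whose origin is the TCP and whose axes are the flange's). Camera axes: x right, y down, z forward; pixel columns grow to the right and rows downward; lengths in m; the calibration is good to about 2 mm. A picture is of the moment at which its call begins: read the wrist's pose just before it. There is no depth.
A pose or a line that the arm cannot do raises ctrl.IKError and nothing moves.
- ctrl.finish_job(): hands the job in; it is judged then, once.
The state is a dict: "time": time; "joint_pos": joint angles; "joint_velocities": joint speeds; "joint_efforts": joint torques, N m; "ee_pos": TCP position; "tcp_rot": TCP orientation; "ft_force": force on the tool from outside, world axes, zero at the start; "ft_torque": the same for the moment, N m; "opening": finger opening in m; "finger_force": force on a finger pad.
Only numpy, scipy, OpenCV 4.12 (cv2) and the standard library are available. Lean on these libraries where they do the work, as an engineer would, in place of code of your own. Each camera call takes 0.05 s, during which the arm holds its last target. There are 200 camera calls.

TASK

The vial sampler is about to get a new drive belt. Take the red knob of the lock pin on the sprung tensioner bracket, swing the bracket over against its spring as far as its stop, and push the pin fully home into the drive plate so that the bracket stays pinned back when you let go. Also pull the amber cover fully shut over the vials so that nothing falls in among them. Do not disturb the loose things lying around and on the sampler.

Things in the scene. Friction and masses are not known exactly. Their poses are not given: they have to be found in the camera images.
- sampler: White vial sampler fixed to the bench, 330 mm deep (x, from its front to its back), 500 mm wide (y, to the left facing it), up to 305 mm high. Origin on the bench, 130 mm behind its front edge, mid-width; z up; place and yaw vary. Left part (y -50 to 250 mm): open drive bay. Right part: vial compartment with the sliding amber cover; behind that (x above 55 mm) a hood 178 mm high.
- brow_edge (a point): Middle of the lower front edge of the brow with the screen that juts over the drive bay, at (42, 100, 235) mm in the sampler's frame. The brow is 70 mm high and fills the bay's whole width (y -50 to 250 mm), back from this edge. It leaves no room for an upright gripper where the pin goes home: lean the tool back with the plate's slope. The bay's two side walls stand 20 mm above the plate.
- bracket_pivot (a point): Pivot of the tensioner bracket, on the drive plate's top face, at (-39, 120, 92.5) mm in the sampler's frame. The hinge axis is the plate's normal, the point's z. The bracket is a steel bell crank: one limb carries the lock pin's boss, the other a black idler pulley 75 mm from the pivot. Pulleys and stop posts also stand on the plate; all but pin and knob end within 42 mm of it.
- lock_hole (a point): Centre of the mouth of the 13 mm round through-hole with a thin brass rim, into which the pin goes, on the top face of the aluminium drive plate. The plate slopes 30 degrees, rising towards the sampler's back. The point's x runs up the slope, y to the sampler's left, z out of the plate: (-0.5, 0, 0.866) in the sampler's frame. 100 mm from the pivot.
- bracket (a joint): Angle of the bracket, rad: 0 at rest, where its torsion spring holds it; grows counter-clockwise seen looking down on the plate (the knob moves to the sampler's left). At 0.700 the pin is over the hole, at 0.706 the bracket meets its yellow stop post. The spring asks 3 N at the knob at rest, 6 N at the stop, and swings the bracket back at once if let go unpinned.
- lock_pin (a joint): How far the lock pin is pushed down, m: 0 drawn (as it starts), 0.018 fully home. It is captive in the boss at the end of the bracket, 100 mm from the pivot, slides along the plate's normal and stays where it is left (2 N of friction). Except over the hole its round tip meets the plate after 2 mm. Shank 10 mm; the tip enters from up to about 2 mm off-centre.
- pin_knob (a point): Centre of the red cylindrical knob of the lock pin: 30 mm in diameter, 34 mm long along the plate's normal. It turns freely on the pin, so the gripper need not turn with the bracket. Its centre is 72 mm out from the plate's top face when drawn, 54 mm when home. The boss below it is 24 mm in diameter and ends 36 mm out from the plate.
- cover (a joint): How far the amber cover is open, in m: 0 fully shut (at its stop), at most 0.120. It grows as the cover goes back (sampler's +x) into the hood. Sliding takes about 2 N.
- cover_handle (a point): Grip point on the cover's upright black bar: 12 mm thick (along the sampler's x), 70 mm long (along its y), 36 mm tall; the point is on the bar's mid-plane, 24 mm above the cover's top and 12 mm below the top of the bar. Shut, it is at (-100, -150, 181) mm in the sampler's frame.
- belt_carton: Cardboard carton 85 x 105 x 32 mm, loose on the sampler's hood. Leave alone.
- parts_dish: Steel dish 68 mm across, 26 mm high, loose on the sampler's hood. Leave alone.
- bay_panel: White panel taken off the bay, 200 x 270 x 7 mm, flat on the bench at the left. Leave alone.
- screwdriver: Blue screwdriver 190 mm long, lying on the white panel. Leave alone.
- vial_rack: Clear rack 100 x 160 mm, 58 mm high with its vials, on the bench at the right. Leave alone.
- flask: Conical glass flask, 84 mm wide, 122 mm high, at the right. Leave alone.
- solvent_bottle: Amber bottle with a blue cap, 84 mm wide, 190 mm high, on the bench to the left of the sampler. Leave alone.

How it is judged:
By the outcome, as a careful person would: the job done as asked, in the order asked, and still so for the second after the job is handed in, with the robot touching nothing.
It also fails if it takes over 48 s, if anything falls off the work surface, if the arm or the gripper's body presses on something with over 40 N, if the wrist force passes 120 N, or if a joint passes its speed limit or range.

## Working session

There is one attempt and no reset: what is moved stays moved. The work goes in short steps, each a Python script; the robot and the scene stay as the last script left them, time stands still between calls to the robot, and variables do not carry over. Pictures are saved under pics/ and viewed, at most 10 in all, crops included, and the job is handed in when it is done.

```bash
mkdir -p pics; ls
python3 - <<'E'
from workcell import ctrl, grab_frame
import cv2,json
for n in ("scene","top"):
    f=grab_frame(n); cv2.imwrite(f"pics/{n}0.png",f["img"][:,:,::-1])
    print(n,{k:(v.tolist() if hasattr(v,'tolist') else v) for k,v in f.items() if k!="img"})
print(ctrl.read_state()["time"])
E
```

```text
pics
scene {'vfov': 53.15783411812985, 'cx': 317.82047797206496, 'cy': 237.44280030739813, 'origin': [1.0026158246261943, -0.5021066261825642, 1.6849726223476555], 'rotation': [-2.7490804339190866, -0.01165978886595953, 0.7068040542909741]}
top {'vfov': 43.202158340589996, 'cx': 313.6986877048975, 'cy': 229.80325562427026, 'origin': [0.33139801659592516, -0.03222713356819659, 1.763979525628709], 'rotation': [-2.975057722472408, 0.011596216696882822, -1.582636213118501]}
0.1
```

View pics/scene0.png

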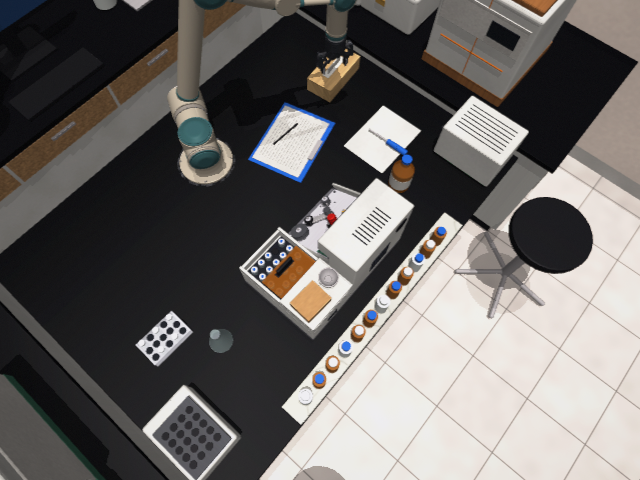

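View pics/top0.png

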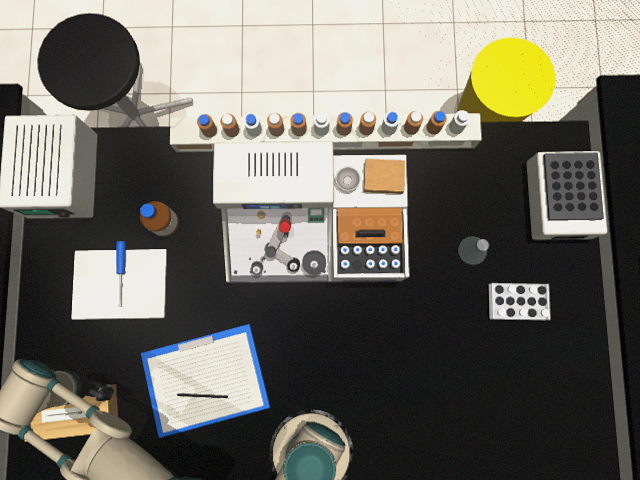

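The scene shows the sampler with its knob at about (331,217) and cover handle at about (287,267). In the top view the knob is at (285,227), the handle bar at (370,233), the brow's front edge near row 205 and a yellow post near (259,233). Next I'll triangulate and zoom in.

```bash
cat > h.py <<'E'
import numpy as np, cv2
from scipy.spatial.transform import Rotation as R
from workcell import ctrl, grab_frame
def rpy(a): return R.from_euler('xyz',a).as_matrix()
class Cam:
    def __init__(s,name):
        st=ctrl.read_state(); f=grab_frame(name); s.img=f["img"]; s.f=240/np.tan(np.radians(f["vfov"])/2)
        s.cx,s.cy=f["cx"],f["cy"]
        if name=="wrist":
            T=np.array(f["T_tool_cam"]); Rt=rpy(st["tcp_rot"])
            s.o=np.array(st["ee_pos"])+Rt@T[:3,3]; s.R=Rt@T[:3,:3]
        else: s.o=np.array(f["origin"]); s.R=rpy(f["rotation"])
    def ray(s,p): return s.R@np.array([(p[0]-s.cx)/s.f,(p[1]-s.cy)/s.f,1])
    def onplane(s,p,p0,n):   # ray on plane
        d=s.ray(p); return s.o+d*np.dot(n,np.asarray(p0)-s.o)/np.dot(n,d)
    def onz(s,p,z): return s.onplane(p,[0,0,z],np.array([0,0,1.]))
    def proj(s,P):
        c=s.R.T@(np.asarray(P)-s.o); return np.array([s.cx+s.f*c[0]/c[2],s.cy+s.f*c[1]/c[2]])
    def save(s,fn,box=None,k=1):
        im=s.img[:,:,::-1]
        if box: im=im[box[1]:box[3],box[0]:box[2]]
        cv2.imwrite(fn,cv2.resize(im,None,fx=k,fy=k,interpolation=cv2.INTER_CUBIC))
def tri(c1,p1,c2,p2):
    A=[];b=[]
    for c,p in((c1,p1),(c2,p2)):
        d=c.ray(p);d/=np.linalg.norm(d);M=np.eye(3)-np.outer(d,d);A.append(M);b.append(M@c.o)
    x,r,_,_=np.linalg.lstsq(np.vstack(A),np.hstack(b),rcond=None); return x,float(np.sqrt(r.sum()))
def blob(img,lo,hi,box):
    x0,y0,x1,y1=box; h=cv2.cvtColor(img[y0:y1,x0:x1],cv2.COLOR_RGB2HSV)
    m=cv2.inRange(h,lo,hi)
    if lo[0]==0 and hi[0]<=12 and lo[1]>120: m|=cv2.inRange(h,(170,lo[1],lo[2]),(180,255,255))
    n,_,s,c=cv2.connectedComponentsWithStats(m); 
    if n<2: return None
    i=1+np.argmax(s[1:,4]); return c[i]+[x0,y0],s[i,4]
E
python3 - <<'E'
from h import *
t=Cam("top");s=Cam("scene")
red=((0,190,90),(4,255,255))
a=blob(t.img,*red,(270,205,305,250)); b=blob(s.img,*red,(315,200,345,235)); print(a,b)
print("knob",tri(t,a[0],s,b[0]))
blk=((0,0,0),(180,255,45))
a=blob(t.img,*blk,(350,225,390,241)); b=blob(s.img,*blk,(272,255,296,278)); print(a,b)
print("handle",tri(t,a[0],s,b[0]))
t.save("pics/top1.png",(205,135,415,290),3.5)
E
```

```text
(array([285.5       , 227.96153846]), np.int32(26)) (array([331.17741935, 218.08064516]), np.int32(62))
knob (array([0.6025099 , 0.05903025, 0.19799902]), 0.004063677292093888)
(array([369.97468354, 234.97468354]), np.int32(79)) (array([284.14049587, 266.31404959]), np.int32(121))
handle (array([ 0.58678642, -0.16549605,  0.15826555]), 0.0033734266258503803)
```

View pics/top1.png

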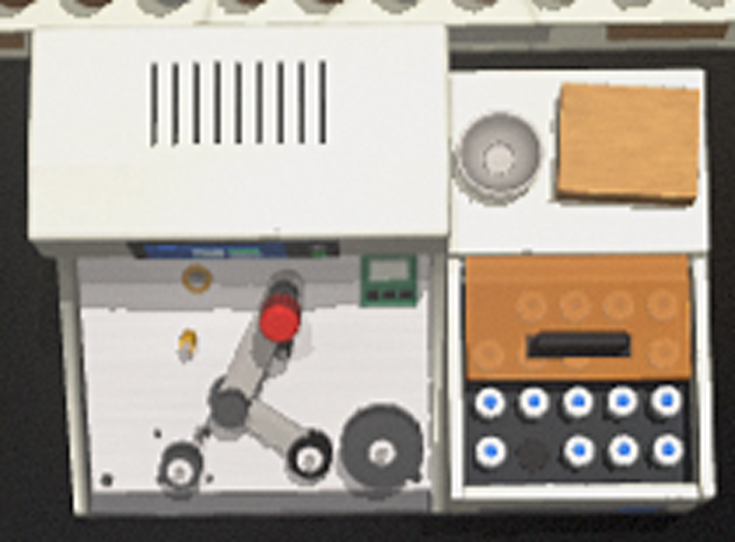

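The zoomed view shows the brass hole at crop (197,278), the pivot at (229,405), and the hood front edge running from (450,252) to (708,251). The knob rests to the right of the hole and the cover is partly open. I'll fit the frame and go for a closer wrist look.

```bash
cat >> h.py <<'E'
def frame(o,yaw):
    Rz=R.from_euler('z',yaw).as_matrix(); return lambda p: np.array([o[0],o[1],0])+Rz@np.asarray(p,float)
E
python3 - <<'E'
from h import *
t=Cam("top"); c=lambda p:(205+(p[0]+.5)/3.5-.5,135+(p[1]+.5)/3.5-.5)
A=t.onz(c((450,252)),.178);B=t.onz(c((708,251)),.178)
d=A-B; yaw=np.arctan2(-d[0],d[1]); print("hood",A,B,np.linalg.norm(d),yaw)
# brow top edge corners
C=t.onz(c((30,240)),.305);D=t.onz(c((448,238)),.305); print("brow",C,D,np.arctan2(-(C-D)[0],(C-D)[1]),np.linalg.norm(C-D))
Rz=R.from_euler('z',yaw).as_matrix()
o=(A+B)/2-Rz@[.055,-.150,.178]; print("o from hood",o)
o2=(C+D)/2-Rz@[.042,.1,.305]; print("o from brow",o2)
P=t.onz(c((229,405)),.0925+.03); print("pivot top at +~30mm",P, "o",P-Rz@np.array([-.039-.015*0,.12,.0]))
st=ctrl.read_state()
# wrist look, tool along -plate normal
n=Rz@np.array([-.5,0,.866]); x=-n
tgt=np.array([.60,.07,.13])+n*0.33
for flip in (0,np.pi):
    y=Rz@np.array([0,1.,0]); zc=-n; xc=np.cross(y,zc)
    M=np.column_stack([xc,y,zc])@R.from_euler('z',flip).as_matrix()
    print(ctrl.solve_ik(tgt,R.from_matrix(M).as_euler('xyz')), R.from_matrix(M).as_euler('xyz'))
f=grab_frame("wrist"); print(np.round(f["T_tool_cam"],3),f["vfov"])
E
```

```text
hood [ 0.66017765 -0.06983168  0.178     ] [ 0.65815597 -0.2662813   0.178     ] 0.1964600238383841 -0.010290706297187901
brow [0.64668153 0.22857931 0.305     ] [ 0.64390526 -0.0655885   0.305     ] -0.00943742229763906 0.2941809051856285
o from hood [ 6.05713299e-01 -1.74984530e-02 -5.55111512e-17]
o from brow [ 6.02266566e-01 -1.80670958e-02 -5.55111512e-17]
pivot top at +~30mm [0.55222792 0.10344538 0.1225    ] o [ 0.58999099 -0.0169496   0.1225    ]
[ 0.01647239 -0.27553529  1.73044361 -0.01457431  1.16326659 -1.54184083] [-3.14159265  0.52361148  3.13130195]
[ 0.01647239 -0.27553529  1.73044361 -0.01457431  1.16326659  1.59975183] [ 3.14159265 -0.52361148 -0.01029071]
[[ 0.    -0.956 -0.293  0.074]
 [ 1.     0.     0.    -0.   ]
 [-0.    -0.293  0.956 -0.144]
 [ 0.     0.     0.     1.   ]] 60.58813350636424
```

```bash
cat >> h.py <<'E'
def tool(yaw,lean,flip=0):
    """tool z along -(plate normal leaned by lean), closing along sampler y, camera down-slope"""
    Rz=R.from_euler('z',yaw).as_matrix()
    n=Rz@np.array([-np.sin(lean),0,np.cos(lean)]); y=Rz@np.array([0,1.,0])
    return R.from_matrix(np.column_stack([np.cross(y,-n),y,-n])).as_euler('xyz'), n
E
python3 - <<'E'
from h import *
st=ctrl.read_state()
ctrl.move_straight([.217,.532,.42],velocity=.25)
r,n=tool(-.010,np.pi/6)
ctrl.move_to(np.array([.60,.08,.13])+n*0.27,r)
ctrl.wait(.2)
w=Cam("wrist"); w.save("pics/w1.png"); np.savez("w1.npz",img=w.img,o=w.o,R=w.R,f=w.f,cx=w.cx,cy=w.cy)
print(ctrl.read_state()["time"],ctrl.read_state()["ee_pos"])
E
```

```text
3.3167 [0.4652079  0.08182415 0.36385933]
```

View pics/w1.png

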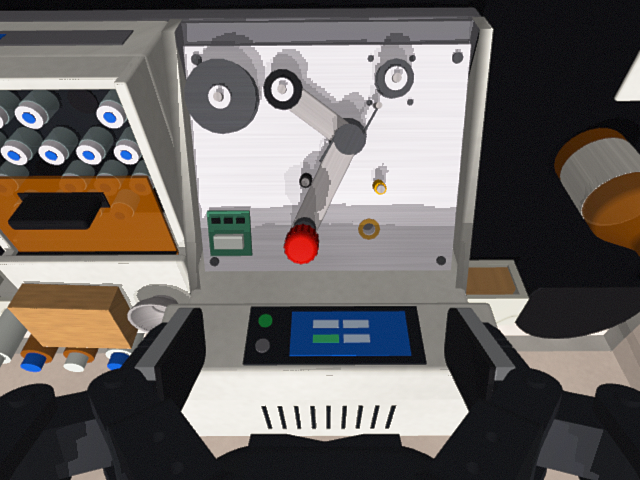

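The wrist view (upside down) shows the hole at (369,229), the knob at (302,243), the pivot disc at (350,136) and the yellow stop at (380,187). I'll place these in the plate frame and check the 100 mm radii.

Run:
```python
from h import *
z=np.load("w1.npz"); w=Cam.__new__(Cam); w.img=z["img"]; w.o=z["o"]; w.R=z["R"]; w.f=float(z["f"]); w.cx=float(z["cx"]); w.cy=float(z["cy"])
a=blob(w.img,(10,80,50),(32,255,255),(350,212,390,248)); k=blob(w.img,(0,190,60),(4,255,255),(270,210,335,280)); print(a,k)
t=Cam("top"); at=(261.3,214.4)
print("hole tri",tri(w,a[0],t,at))
yaw=-.010; Rz=R.from_euler('z',yaw).as_matrix()
for ox in (.602,.604,.606):
    F=frame((ox,-.0178),yaw); pv=F([-.039,.12,.0925]); n=Rz@[-.5,0,.866]; ex=Rz@[.866,0,.5]; ey=Rz@[0,1,0]
    H=w.onplane(a[0],pv,n); K=w.onplane(k[0],pv+n*.078,n)
    q=lambda P:(np.array([ex,ey,n])@(P-pv)*1000).round(1)
    D=w.onplane((350,136),pv+n*.03,n)
    print(ox,pv.round(4),"H",H.round(4),q(H),np.hypot(*q(H)[:2]),"K",q(K),np.hypot(*q(K)[:2]),"D",q(D),
     "ang",np.arctan2(q(H)[1],q(H)[0])-np.arctan2(q(K)[1],q(K)[0]), "pvproj",w.proj(pv),w.proj(pv+n*.04))
    print("  wall tops/edges proj: plate corners",[w.proj(F(p)).round(0).tolist() for p in ([-.039,-.05,.0925],[-.039,.25,.0925],[.042,-.05,.235],[.042,.25,.235],[.055,-.05,.178])])
```

```text
(array([368.47457627, 228.50847458]), np.int32(236)) (array([301.14653465, 244.39306931]), np.int32(1010))
hole tri (array([0.64857499, 0.12650723, 0.14319145]), 0.0011713517050743816)
0.602 [0.5642 0.1026 0.0925] H [0.65   0.1275 0.1419] [98.7 25.8 -0. ] 102.01632222345599 K [ 91.4 -42.8  78. ] 100.92472442370105 D [-0.5  2.  30. ] ang 0.6936213075349336 pvproj [346.20614064 134.76724548] [348.4092804  137.21237595]
  wall tops/edges proj: plate corners [[178.0, 135.0], [474.0, 135.0], [164.0, 297.0], [489.0, 298.0], [182.0, 259.0]]
0.604 [0.5662 0.1026 0.0925] H [0.6507 0.1276 0.1411] [97.3 25.9  0. ] 100.68813236921221 K [ 90.  -42.9  78. ] 99.70160480152764 D [-2.2  2.1 30. ] ang 0.7049618719430977 pvproj [346.14721038 136.46364508] [348.33591828 139.07028895]
  wall tops/edges proj: plate corners [[179.0, 136.0], [474.0, 137.0], [164.0, 299.0], [489.0, 299.0], [182.0, 260.0]]
0.606 [0.5682 0.1026 0.0925] H [0.6515 0.1277 0.1404] [95.8 26.  -0. ] 99.26550256760905 K [ 88.6 -43.   78. ] 98.48329807637434 D [-3.9  2.1 30. ] ang 0.7168557920148608 pvproj [346.08869147 138.14820341] [348.26311964 140.9139315 ]
  wall tops/edges proj: plate corners [[179.0, 138.0], [473.0, 138.0], [165.0, 300.0], [488.0, 300.0], [183.0, 261.0]]
```

```bash
cat >> h.py <<'E'
YAW=-.010; F=frame((.6035,-.0168),YAW); Rz=R.from_euler('z',YAW).as_matrix()
PV=F([-.039,.12,.0925]); N=Rz@[-.5,0,.8660]; EX=Rz@[.8660,0,.5]; EY=Rz@[0,1.,0]
TH=.251  # plate angle of hole from pivot
def kp(a,h): th=TH-.7+a; return PV+.1*(np.cos(th)*EX+np.sin(th)*EY)+h*N
ROT,_=tool(YAW,np.pi/6)
def show(m=""):
    s=ctrl.read_state(); f=np.array(s["ft_force"]); e=np.array(s["ee_pos"])-PV
    print(m,"t%.2f"%s["time"],"F ex,ey,n",np.round([f@EX,f@EY,f@N],1),"tcp",(np.array([e@EX,e@EY,e@N])*1000).round(1),"op %.4f ff"%s["opening"],np.round(s["finger_force"],1))
E
python3 - <<'E'
from h import *
ctrl.command_gripper(.06)
ctrl.move_to(kp(0,.14),ROT)
show("above"); ctrl.move_straight(kp(0,.058),velocity=.12); show("down")
ctrl.command_gripper(.0,40); ctrl.wait(.1); show("grip")
w=Cam("wrist"); w.save("pics/w2.png")
E
```

```text
above t4.40 F ex,ey,n [-0.2  0.5  0.8] tcp [ 90.2 -43.4 140.2] op 0.0603 ff 0.0
down t5.23 F ex,ey,n [ 0.2 -0.3 -0.3] tcp [ 90.9 -43.3  58.9] op 0.0599 ff 0.0
grip t5.71 F ex,ey,n [ 0.8 -0.3  1.3] tcp [ 90.7 -43.5  58.4] op 0.0288 ff 39.9
```

View pics/w2.png

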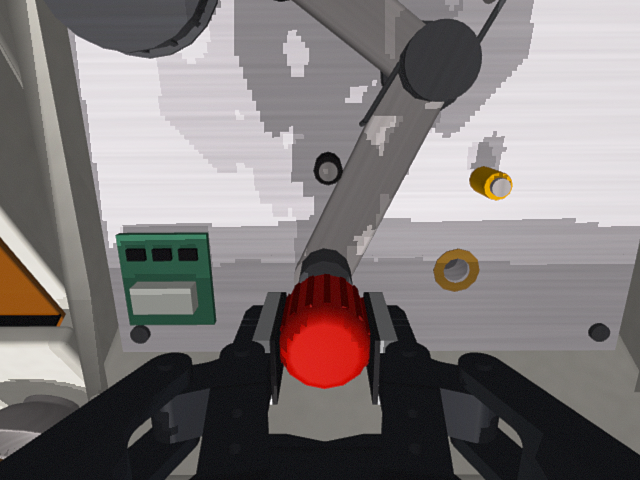

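The knob is centred between the pads and the gripper is holding it. The hole is at (457,269) in this closer view. I'll re-check the hole quickly, then swing.

Run:
```python
from h import *
w=Cam("wrist"); a=blob(w.img,(10,80,50),(32,255,255),(425,240,490,300))
H=w.onplane(a[0],PV,N)-PV; print(a,"hole",H@EX*1000,H@EY*1000,"model",(kp(.7,0)-PV)@EX,(kp(.7,0)-PV)@EY)
for x in np.linspace(.1,.7,7):
    ctrl.move_straight(kp(x,.058),velocity=.08)
    if x in(.1,.4) or x>.55: show("%.2f"%x)
ctrl.wait(.2); show()
```

```text
(array([455.88310413, 269.54911591]), np.int32(1018)) hole 97.32653351739846 25.493219787860294 model 0.09686219120969865 0.02483727478127788
0.10 t6.08 F ex,ey,n [ 0.9 -3.6  1.7] tcp [ 94.3 -34.5  58. ] op 0.0288 ff 40.2
0.40 t6.91 F ex,ey,n [ 2.3 -5.5 -0.3] tcp [100.2  -5.2  58. ] op 0.0287 ff 40.1
0.60 t7.46 F ex,ey,n [ 2.2 -5.2  0.6] tcp [99.2 14.7 58.1] op 0.0287 ff 40.1
0.70 t7.73 F ex,ey,n [ 2.2 -5.5  1.2] tcp [97.1 24.4 58.1] op 0.0289 ff 40.1
 t7.93 F ex,ey,n [ 3.2 -6.6  0.3] tcp [97.2 24.1 58.1] op 0.0289 ff 40.1
```

Run:
```python
from h import *
x=.705
while x<.735:
    ctrl.move_straight(kp(x,.058),velocity=.02); ctrl.wait(.08); show("%.3f"%x)
    s=ctrl.read_state()
    if abs(np.array(s["ft_force"])@EY)>11: break
    x+=.005
```

```text
0.705 t8.27 F ex,ey,n [ 3.1 -4.8  1.3] tcp [97.1 24.5 58.1] op 0.0288 ff 40.1
0.710 t8.60 F ex,ey,n [ 3.5 -5.7  0.7] tcp [97.  25.  58.1] op 0.0294 ff 40.1
0.715 t8.93 F ex,ey,n [ 2.3 -5.2  1.5] tcp [96.9 25.4 58.1] op 0.0286 ff 40.1
0.720 t9.27 F ex,ey,n [ 4.  -6.9  0.5] tcp [96.8 25.7 58.1] op 0.0292 ff 40.2
0.725 t9.60 F ex,ey,n [ 2.8 -8.3  0.3] tcp [96.8 25.7 58.1] op 0.0289 ff 40.2
0.730 t9.93 F ex,ey,n [ 3.8 -9.7  0.8] tcp [96.8 25.8 58.1] op 0.0292 ff 40.2
```

Stop contact at about 25.7 mm, which agrees with the hole at 25.5. Now I'll push the pin.

Run:
```python
from h import *
for d in (.003,.006,.012,.018,.0195):
    ctrl.move_straight(kp(.725,.058-d),velocity=.03); show("%.4f"%d)
    if abs(np.array(ctrl.read_state()["ft_force"])@N)>30: print("stop");break
ctrl.wait(.1); show()
```

```text
0.0030 t10.18 F ex,ey,n [ 4.3 -8.5 -0.7] tcp [96.8 25.7 54.9] op 0.0289 ff 40.2
0.0060 t10.43 F ex,ey,n [ 5.2 -8.  -1.1] tcp [96.8 25.7 51.8] op 0.0289 ff 40.1
0.0120 t10.78 F ex,ey,n [ 3.2 -8.2 -2.9] tcp [96.8 25.8 45.7] op 0.0290 ff 40.1
0.0180 t11.13 F ex,ey,n [ 2.8 -9.   8.7] tcp [96.9 25.8 41.1] op 0.0285 ff 41.3
0.0195 t11.38 F ex,ey,n [ 0.4 -9.1 18.2] tcp [97.  25.8 40.9] op 0.0292 ff 42.3
 t11.48 F ex,ey,n [ 0.4 -9.1 18.7] tcp [97.  25.8 40.9] op 0.0290 ff 42.3
```

Run:
```python
from h import *
ctrl.move_straight(kp(.717,.0405),velocity=.03)
ctrl.command_gripper(.055); show("released")
ctrl.move_straight(kp(.717,.12),velocity=.15)
w=Cam("wrist"); w.save("pics/w3.png"); ctrl.command_gripper(0); show()
```

```text
released t12.11 F ex,ey,n [ 0.5  0.3 -0.3] tcp [95.6 26.8 40.2] op 0.0552 ff 0.0
 t13.41 F ex,ey,n [ 1.2 -1.   0.2] tcp [ 96.4  26.5 119.9] op 0.0004 ff 0.0
```

View pics/w3.png

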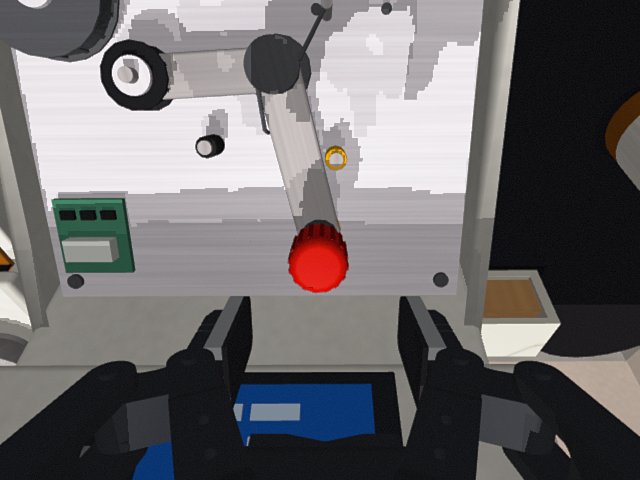

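The bracket stays swung over and the knob sits low at (318,262). I'll press its top with the closed fingers to confirm it is fully home; TCP contact should come at 71 mm out.

Run:
```python
from h import *
ctrl.move_straight(kp(.705,.078),velocity=.12)
h=.075
while h>.066:
    ctrl.move_straight(kp(.705,h),velocity=.04); show("%.4f"%h)
    if np.array(ctrl.read_state()["ft_force"])@N>20: break
    h-=.0015
ctrl.move_straight(kp(.705,.15),velocity=.2); show("up")
t=Cam("top");s=Cam("scene")
t.save("pics/top2.png",(205,135,415,290),3.5)
blk=((0,0,0),(180,255,45))
a=blob(t.img,*blk,(350,225,390,241))[0]
P=t.onz(a,.181); q=Rz.T@(P-F([0,0,0])); print("handle",a,P,q)
# handle pose: IK, tool down, closing along sampler x
for yaw in (YAW+np.pi/2,YAW-np.pi/2):
    print(ctrl.solve_ik(P+[0,0,.05],[np.pi,0,yaw]))
```

```text
0.0750 t14.16 F ex,ey,n [-0.1  0.9  0.2] tcp [97.1 25.4 75.5] op -0.0001 ff 0.0
0.0735 t14.41 F ex,ey,n [-0.2  0.2  0.3] tcp [96.8 25.3 73.7] op 0.0001 ff 0.0
0.0720 t14.66 F ex,ey,n [ 0.5 -0.2  0.5] tcp [96.6 25.3 71.9] op -0.0001 ff 0.0
0.0705 t14.91 F ex,ey,n [-1.9  0.8  9.2] tcp [96.9 25.4 71.5] op 0.0002 ff 4.2
0.0690 t15.16 F ex,ey,n [-2.8 -0.3 18.3] tcp [97.1 25.5 71.3] op 0.0001 ff 9.0
0.0675 t15.41 F ex,ey,n [-5.1 -0.8 27.4] tcp [97.4 25.5 71.1] op -0.0003 ff 13.8
up t15.97 F ex,ey,n [ 0.4 -0.2  0.1] tcp [ 96.4  25.3 149.6] op -0.0002 ff 0.0
handle [369.2125 234.925 ] [ 0.58195858 -0.16351193  0.181     ] [-0.02007325 -0.14692     0.181     ]
[-0.38896705  0.32054786  1.44045587  0.          1.38058893 -0.37896705]
None
```

View pics/top2.png

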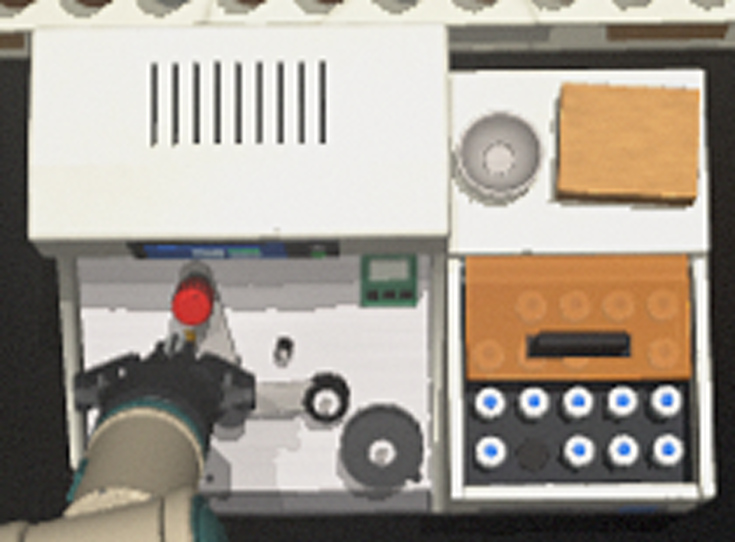

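Run:
```python
from h import *
RH=[np.pi,0,YAW+np.pi/2]
ctrl.move_straight(kp(.705,.26),velocity=.25)
ctrl.command_gripper(.06)
P=F([-.020,-.148,.30]); ctrl.move_to(P,RH); ctrl.wait(.1)
w=Cam("wrist"); w.save("pics/w4.png"); show()
```

```text
t18.59 F ex,ey,n [-0.5  0.3  0.1] tcp [ 120.6 -266.4  171.1] op 0.0599 ff 0.0
```

View pics/w4.png

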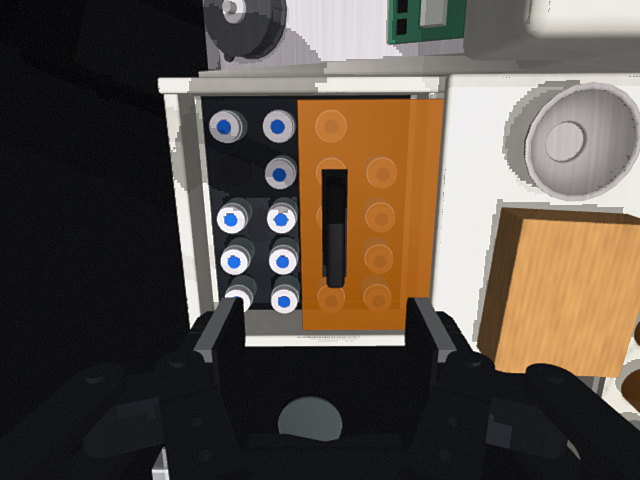

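The bar spans columns 322–348 and rows 170–288, and lies between the fingers. I'll cast it, descend, grip and pull.

Run:
```python
from h import *
w=Cam("wrist"); a=blob(w.img,(0,0,0),(180,255,45),(310,160,360,292))[0]
q=Rz.T@(w.onz(a,.188)-F([0,0,0])); print(a,q)
x,y=q[0],q[1]
ctrl.move_straight(F([x,y,.22]),velocity=.2); ctrl.move_straight(F([x,y,.166]),velocity=.1); show("at bar")
ctrl.command_gripper(0,40); ctrl.wait(.1); show("grip")
print(Rz.T@(np.array(ctrl.read_state()["ee_pos"])-F([0,0,0])))
xt=x
while xt>-.115:
    xt=max(xt-.02,-.095) if xt>-.0949 else xt-.002
    ctrl.move_straight(F([xt,y,.166]),velocity=.06 if xt>-.09 else .03)
    s=ctrl.read_state(); f=Rz.T@np.array(s["ft_force"]); e=Rz.T@(np.array(s["ee_pos"])-F([0,0,0]))
    print(round(xt,4),e.round(4),f.round(1))
    if f[0]>14 and xt<-.09: break
show()
```

```text
[334.00193723 225.34366525] [-0.0134153  -0.14337042  0.188     ]
at bar t19.88 F ex,ey,n [ 1.1 -0.1  0.3] tcp [  59.8 -263.7   51.3] op 0.0598 ff 0.0
grip t20.48 F ex,ey,n [1.8 0.7 2.9] tcp [  59.4 -263.4   51.2] op 0.0111 ff 41.9
[-0.01314217 -0.14344496  0.16660809]
-0.0334 [-0.035  -0.1436  0.1665] [-1.9 -0.5  7.1]
-0.0534 [-0.0547 -0.1438  0.1665] [-2.3 -0.3  8. ]
-0.0734 [-0.0745 -0.1439  0.1666] [-0.4 -1.   7.8]
-0.0934 [-0.0934 -0.1441  0.1666] [ 1.4 -1.6  6.8]
-0.095 [-0.0948 -0.1441  0.1665] [ 1.1 -1.5  6. ]
-0.097 [-0.0968 -0.1441  0.1666] [ 1.1 -0.9  5.3]
-0.099 [-0.0988 -0.1441  0.1665] [ 2.1 -1.3  6.2]
-0.101 [-0.0992 -0.1441  0.1665] [ 4.5 -0.8  4. ]
-0.103 [-0.0992 -0.1442  0.1666] [ 9.1 -0.8  0.4]
-0.105 [-0.0992 -0.1442  0.1666] [15.2 -0.6 -1.4]
 t24.24 F ex,ey,n [12.5 -0.6 -8.8] tcp [ -15.1 -264.2   94.3] op 0.0111 ff 42.3
```

The cover is at its stop. I'll relax, release, retreat and check both.

Run:
```python
from h import *
e=Rz.T@(np.array(ctrl.read_state()["ee_pos"])-F([0,0,0]))
ctrl.move_straight(F([-.0995,e[1],.166]),velocity=.03)
ctrl.command_gripper(.05); ctrl.move_straight(F([-.0995,e[1],.35]),velocity=.2)
ctrl.move_to([.33,-.10,.40],[np.pi,0,YAW+np.pi/2]); ctrl.wait(.2); show()
Cam("top").save("pics/top3.png",(205,135,415,290),3.5)
```

```text
t27.08 F ex,ey,n [ 0.  -0.2  0.2] tcp [ -48.1 -206.5  381.8] op 0.0499 ff 0.0
```

View pics/top3.png

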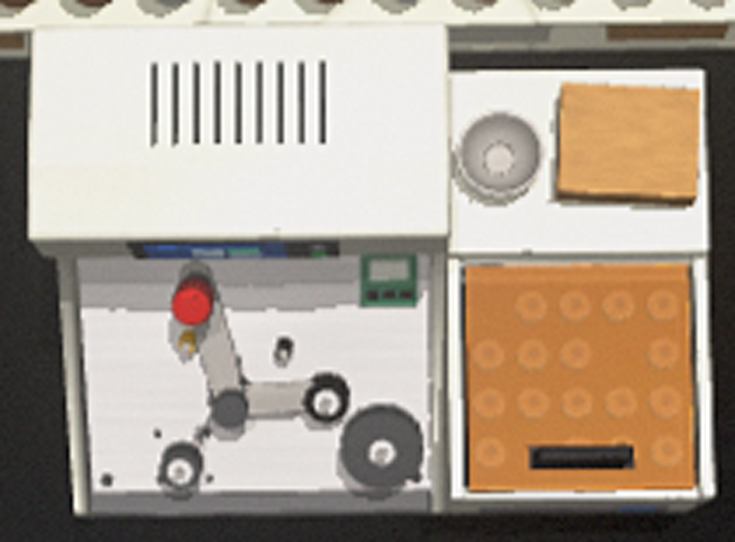

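The cover is fully shut with its bar at (582,457), the knob is pinned at (193,300), and the dish and carton have not moved.

```bash
python3 -c "
from workcell import ctrl
print(ctrl.finish_job())"
```

```text
the job is handed in; nothing more can be done
None
```

The bracket is pinned back at its stop with the pin fully home, the amber cover is shut against its stop, the dish and carton on the hood did not move, and I handed the job in at about 27 s.

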